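Release the tote clamp and gather the fork parts in one corner

TASK

Turn the bar-grip knob of the tote's clamp counter-clockwise until it clicks over past its detent and the clamp arm is off the tote. Then take the tote by its bar handle and raise that end until the tote is tilted about 30 degrees, its opposite blunt corner still standing where it was on the dock, so that all five loose parts slide together into that low corner, none of them spilled. Finish while holding it still in the gripper, tilted like that, with nothing else propping it up, and leave the other things on the bench alone.

Things in the scene. Friction and masses are not known exactly. Their poses are not given: they have to be found in the camera images.
- dock: low fixed aluminium base plate, 6 mm thick, with a thin black rubber mat, on which the tote stands. Its origin is under the plate at the bench top, below the middle of the tote; the dock's axes run like the tote's (its y points to the handle side). A dark steel clamp post stands on it 120 mm along its x and 80 mm along its y from the origin.
- clamp (a joint): angle of the clamp (rad): 0 = locked, its arm over the tote's rim; grows counter-clockwise seen from above. A sprung detent resists with at most about 0.1 N m up to 0.62, then the knob snaps on by itself to its end stop at 1.24, where the arm is clear of the tote and the spring keeps it.
- clamp_grip (a point): middle of the black bar grip of the clamp knob, on its vertical axis, 88 mm above the bench. The bar is 42 mm long, 14 mm wide, 32 mm high (16 above, 16 below this point) on a 44 mm disc; the steel clamp arm, 28 to 36 mm below this point, is 14 mm wide and reaches 70 mm from the axis. The point's x axis runs along bar and arm and turns with the knob.
- tote: grey plastic open tote, 170 mm square, 45 mm high, walls and floor 4 mm, 0.3-0.55 kg plus 0.16 kg of oily parts (friction about 0.15). Origin: centre of its underside. Loose on the dock, underside 6 mm above the bench. Two opposite corners are blunted by a 40 mm flat, 100 mm from the origin: the handle corner (+y) and the gathering corner (-y); the sharp corners are at +x and -x.
- tote_handle (a point): middle of the tote's handle: a round horizontal steel bar, 12 mm thick, along the tote's x, 75 mm free between its end brackets, standing off the handle corner: 145 mm from the tote's origin along its y, 65 mm above its underside (20 mm above the rim), so 71 mm above the bench at the start. Axes as the tote's.
- tote_corner (a point): foot of the gathering corner: middle of the tote's bottom edge at the blunted corner opposite the handle, 100 mm from its origin along its -y; the tote pivots about this 40 mm long edge (parallel to its x) when the handle is raised. It starts 6 mm above the bench.
- piston1: brass damper piston, a disc 26 mm across and 12 mm thick, lying loose in the tote; origin at the centre of its underside.
- piston2: brass damper piston, a disc 26 mm across and 12 mm thick, lying loose in the tote; origin at the centre of its underside.
- piston3: brass damper piston, a disc 26 mm across and 12 mm thick, lying loose in the tote; origin at the centre of its underside.
- nut1: steel hexagon nut, 25 mm across corners and 11 mm thick, lying loose in the tote; origin at the centre of its underside.
- nut2: steel hexagon nut, 25 mm across corners and 11 mm thick, lying loose in the tote; origin at the centre of its underside.
- grease_jar: bystander: white-capped jar, 56 mm across, 55 mm high, on the bench near the dock
- screwdriver: bystander: screwdriver lying on the bench
- wrench: bystander: wrench lying on the bench
- bowl: bystander: steel bowl, 124 mm across, 42 mm high
- spray_can: bystander: spray can, 54 mm across, 170 mm high
- socket: bystander: steel socket, 32 mm across, 50 mm high, near the dock
- seal_driver: bystander: black stepped seal driver, 52 mm across the foot, 75 mm high, near the dock

How it is judged:
On the way, in this order (a step that is already met when the one before it is completed fails the run):
1. the clamp knob is turned past its detent while the tote still stands flat (value of joint clamp above 1 rad and angle between tote's own z axis and vertical below 0.1 rad), for 0.2 s.
2. the tote is tilted by its handle side (angle between tote's own z axis and vertical above 0.3 rad and height (world z) of tote_handle above 0.12 m), for 0.1 s.
At the end, for the whole second after the job is handed in: Clamp past its detent (over 1.0 rad); tote at rest, held by the fingers (over 1 N), tilted 20 to 45 degrees, handle above 130 mm, foot of the gathering corner below 25 mm and within 60 mm of its start; all five parts at rest in the tote within 70 mm of that corner; no bystander touches the tote (value of joint clamp above 1 rad and angle between tote's own z axis and vertical between 0.35 and 0.79 rad and contact force between the fingers and tote above 1 N and height (world z) of tote_handle above 0.13 m and height (world z) of tote_corner below 0.025 m and distance of tote_corner from where it was at the start of the episode below 0.06 m and linear speed of each of tote, piston1, piston2, piston3, nut1, nut2 below 0.03 m/s and y of each of piston1, piston2, piston3, nut1, nut2 in the frame of tote below -0.03 m and z of each of piston1, piston2, piston3, nut1, nut2 in the frame of tote above -0.003 m and contact force between each of grease_jar, screwdriver, wrench, bowl, spray_can, socket, seal_driver and tote below 0.5 N); the arm keeps its last pose, push and grip.
It fails at once if a part is spilled over the tote's wall (z of any of piston1, piston2, piston3, nut1, nut2 in the frame of tote above 0.045 m or z of any of piston1, piston2, piston3, nut1, nut2 in the frame of tote below -0.01 m).
It fails at once if the tote is tipped beyond 55 degrees (angle between tote's own z axis and vertical above 0.96 rad).
It fails at once if a bystander is moved by more than 30 mm (distance of any of grease_jar, screwdriver, wrench, bowl, spray_can, socket, seal_driver from where it was at the start of the episode above 0.03 m).
It also fails if it takes over 58 s, if anything falls off the work surface, if the arm or the gripper's body presses on something with over 40 N, if the wrist force passes 120 N, or if a joint passes its speed limit or range.

ROBOT

A 7-joint arm with a two-finger parallel gripper is mounted at the origin on the work surface. World frame = base frame: x ahead of the robot, y to its left, z up, the work surface at z = 0. Lengths are in m, angles in rad, forces in N, time in s.
With the tool pointing down it reaches from about 0.425 to 0.875 m from the base axis. Payload 4.7 kg.
Tool frame: the origin (TCP) lies on the centre line of the jaws, within the pads' length; the fingertips stand ahead of it and the grasp point (between the pads) lies 2 mm behind it (nose_length is the z of the fingertips in the tool frame, in m); z points along the fingers, y is the line along which they close (so a half turn about z gives the same grasp; the last joint's range is limited). The gripper opens to 87 mm and grips with 3 to 60 N. Pads are 19 mm wide; open, the fingers measure 117 mm over their backs; the gripper's body (75 mm by 190 mm) begins 51 mm behind the grasp point.
Start: joints at [-1.128, 0.321, -0.07, 1.45, 0.023, 1.371, -0.057], TCP at [0.27, 0.591, 0.24] pointing down, gripper open.
Joint ranges: [-2.86, 2.86], [-0.3, 2.09], [-1.38, 1.24], [0.06, 2.45], [-1.56, 4.7], [0.09, 2.05], [-2.69, 2.69]. Speed limits (rad/s): [2.57, 2.57, 3.14, 3.14, 3.14, 3.14, 3.14].

INTERFACE

Orientations are given as a rotation vector (axis times angle).
In Python, from bench import * gives the robot as it stands.
- The arm moves only by the tool send_rows, never from a script. Its arguments are lists of equal length, an entry for each row: "xyz": the shift along the tool's x, y, z in mm, a list of three; "dr": the turn, a rotation vector about the tool's x, y, z in rad, a list of three. A call has exactly 10 rows; each row is the pose to reach, as a shift and turn from the pose commanded when the call began, along the tool's axes at that moment; what a row does not reach only later rows make up. A row lasts 1/12 s, in which the tool goes at most 41.7 mm and 7.16 degrees, less where a joint would pass 70% of its speed; a pose out of reach is approached as far as the arm can. A call with a gripper value outside its range is refused whole. "jaw" is the finger opening in mm, from 0 to 87, set as the call begins (left out, the last holds). The fingers move at their own pace and stop on an object; "grip_force" is the grip in N (left out, the last holds). Time passes only in rows, so rows that repeat a pose let the fingers close, or fill a call up. It gives the time, the measured TCP pose, the force, the opening and the grip force at its end, in the units of the state.
- get_state(): the state, without advancing time (a new reading comes with each control period).
- get_image(name): name is "scene" or "top" or "wrist"; returns the picture (400x640x3 uint8, red, green, blue); there is no depth.
- calibration(name): a dict with "vfov" (degrees; the focal length in pixels is half the picture's height over the tangent of half this angle, whatever the lens; pixels are square), "cx", "cy" (the principal point, pixels), "rvec" (rotation vector, rad) and "tvec" (3), from world to camera coordinates, as OpenCV has them; the wrist camera has in their place "hand_eye" (4x4, takes a point from camera to tool coordinates, whose origin is the TCP and whose axes are the flange's). Camera axes: x right, y down, z forward; pixel columns grow to the right and rows downward; lengths in m; the calibration is good to about 2 mm. A picture is of the moment at which its call begins: read the wrist's pose just before it. calibration takes no time and is no camera call.
- close_job(): hands the job in; it is judged then, once.
The state is a dict: "time": time; "joint_positions": joint angles; "qd": joint speeds; "joint_torque": joint torques, N m; "position": TCP position; "tool_rot": TCP orientation; "ft_force": force on the tool from outside, world axes, zero at the start; "torque": the same for the moment, N m; "grip_width": opening from 0.0 (shut) to 1.0 (fully open); "grip_force": force on a finger pad.
Only numpy, scipy, OpenCV 4.12 (cv2) and the standard library are available. Lean on these libraries where they do the work, as an engineer would, in place of code of your own. Each camera call takes 0.05 s, during which the arm holds its last target. There are 200 camera calls.

## Working session

There is one attempt and no reset: what is moved stays moved. The work goes in short steps, Python scripts to look and compute and a tool call to move; the robot and the scene stay as the last step left them, time stands still between calls to the robot, and variables do not carry over. Pictures are saved under pics/ and viewed, at most 13 in all, crops included, and the job is handed in when it is done.

Besides the shell and the picture viewer there is one more tool, called as a command line: name --argument value ..., lists and objects as JSON in quotes. send_rows: Moves the arm, as the interface text tells. Its arguments: {"type":"object","properties":{"xyz":{"type":"array"},"dr":{"type":"array"},"jaw":{"type":"number"},"grip_force":{"type":"number"}},"required":["xyz","dr"]}

```bash
ls; mkdir -p pics; cat > h.py <<'E'
from bench import *
import numpy as np, cv2
from scipy.spatial.transform import Rotation as R
def cam(n):
    c=calibration(n); f=200/np.tan(np.radians(c['vfov'])/2)
    return c,np.array([[f,0,c['cx']],[0,f,c['cy']],[0,0,1.]])
def ray(n,uv,z,pose=None):
    c,K=cam(n); d=np.linalg.inv(K)@np.array([uv[0],uv[1],1.])
    if 'rvec' in c:
        Rm=R.from_rotvec(np.ravel(c['rvec'])).as_matrix().T; o=-Rm@np.ravel(c['tvec'])
    else:
        H=np.array(c['hand_eye']); p,rv=pose; T=R.from_rotvec(rv).as_matrix()
        Rm=T@H[:3,:3]; o=np.array(p)+T@H[:3,3]
    d=Rm@d; return o+d*(z-o[2])/d[2]
def proj(n,P):
    c,K=cam(n); return cv2.projectPoints(np.array(P,float).reshape(-1,3),np.ravel(c['rvec']),np.ravel(c['tvec']),K,np.zeros(5))[0].reshape(-1,2)
def save(n,name):
    im=get_image(n); cv2.imwrite('pics/'+name,im[:,:,::-1]); return im
E
python3 - <<'E'
from h import *
s=get_state(); print(s)
for n in('scene','top','wrist'): 
    save(n,n+'0.png'); print(n,calibration(n))
E
```

```text
pics
{'time': 0.0, 'joint_positions': array([-1.12785849,  0.32181577, -0.07007539,  1.45169823,  0.02263774,
        1.37081186, -0.05693954]), 'qd': array([ 0.00027932,  0.00203023, -0.00211486,  0.00027179, -0.00034334,
        0.00108661,  0.00140184]), 'joint_torque': array([-5.30077068e-04, -4.91278625e+01, -4.04010219e-01, -3.12536681e+01,
       -6.37335679e-02,  4.35391255e-02,  1.71747201e-04]), 'position': array([0.27011754, 0.59062552, 0.23845447]), 'tool_rot': array([-6.68423139e-01, -3.06937670e+00,  3.02665546e-03]), 'ft_force': array([-0.43875024, -0.28911202,  0.12109612]), 'torque': array([-0.03240946, -0.03551403, -0.07127252]), 'grip_force': 0.0, 'grip_width': 0.9950100396831895}
scene {'vfov': 46.96373442576615, 'cx': 309.66563341151254, 'cy': 194.9975979504485, 'rvec': array([ 2.13202048,  0.62323119, -0.32811376]), 'tvec': array([-0.48266895, -0.12478655,  1.67448834])}
top {'vfov': 51.01928774893899, 'cx': 319.2505629116397, 'cy': 208.26825588081948, 'rvec': array([ 2.19270696, -2.15437581,  0.08975243]), 'tvec': array([-0.00430588,  0.57331146,  1.43944166])}
wrist {'vfov': 68.50864442061743, 'cx': 324.264553139405, 'cy': 197.50780600308423, 'hand_eye': array([[ 6.28045475e-04, -9.55651275e-01, -2.94499992e-01,
         8.14938045e-02],
       [ 9.99999633e-01,  4.28486334e-04,  7.42145122e-04,
        -1.65247371e-03],
       [-5.83042711e-04, -2.94500350e-01,  9.55651194e-01,
        -1.44931552e-01],
       [ 0.00000000e+00,  0.00000000e+00,  0.00000000e+00,
         1.00000000e+00]])}
```

View pics/top0.png

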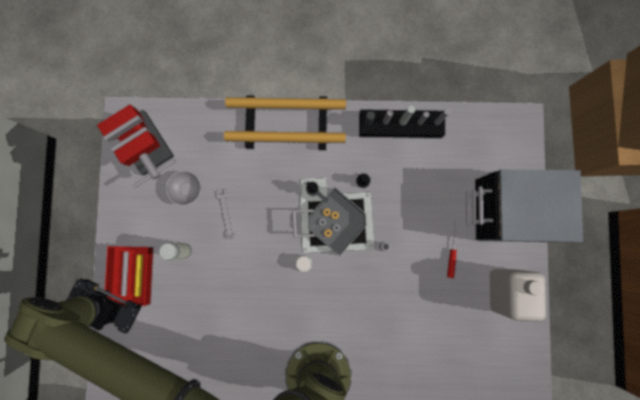

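View pics/scene0.png

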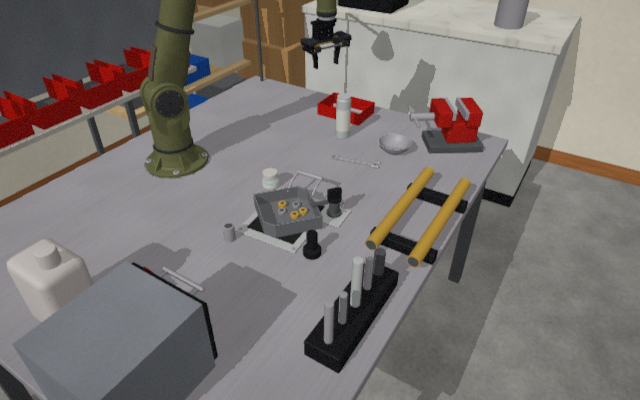

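Top view: the tote is at about (337,220), its handle at (295,222) on the left, and the clamp knob at about (312,187). The grease jar (304,264), seal driver (363,180) and socket (383,246) are close by. I'll enlarge this area.

```bash
python3 - <<'E'
import cv2
a=cv2.imread('pics/top0.png')[165:275,260:395]; cv2.imwrite('pics/c1.png',cv2.resize(a,None,fx=5.4,fy=5.4,interpolation=cv2.INTER_CUBIC))
a=cv2.imread('pics/scene0.png')[160:265,215:365]; cv2.imwrite('pics/c2.png',cv2.resize(a,None,fx=5,fy=5,interpolation=cv2.INTER_CUBIC))
E
```

```text
(no output)
```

View pics/c1.png

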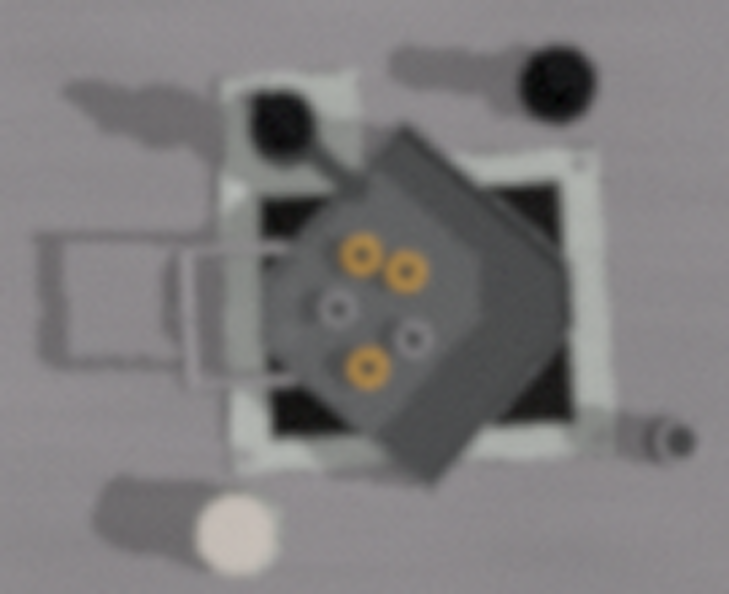

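View pics/c2.png

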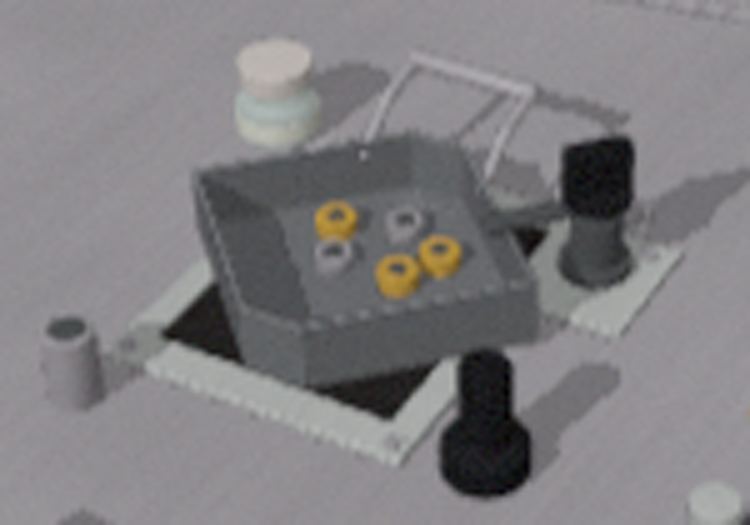

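The top crop shows the handle bar running from (185,250) to (193,382), the sharp rim corners at (405,125) and (430,487), and the knob top at (282,127) with its arm pointing to about (360,190). The scene crop confirms the layout.

```bash
python3 - <<'E'
from h import *
t=lambda x,y,z:ray('top',(260+(x+.5)/5.4-.5,165+(y+.5)/5.4-.5),z)
s=lambda x,y,z:ray('scene',(215+(x+.5)/5-.5,160+(y+.5)/5-.5),z)
h1,h2=t(185,250,.071),t(193,382,.071); print('handle',h1,h2,(h1+h2)/2, 'ang x',np.degrees(np.arctan2(*(h1-h2)[1::-1])))
a,b=t(405,125,.051),t(430,487,.051); print('tote',a,b,(a+b)/2,np.linalg.norm(a-b),np.degrees(np.arctan2(*(a-b)[1::-1])))
print('knob',t(282,127,.1)); print('arm tip',t(360,190,.056))
h3,h4=s(415,58,.071),s(530,92,.071); print('sc handle',h3,h4,(h3+h4)/2)
print('sc knob top', s(598,150,.104))
for n,x,y,z in (('jar',237,535,.055),('driver',557,83,.04),('socket',672,440,.05)): print(n,t(x,y,z))
st=get_state();T=R.from_rotvec(st['tool_rot']).as_matrix();print(T)
E
```

```text
handle [0.55886071 0.09129839 0.071     ] [0.47638998 0.0843948  0.071     ] [0.51762535 0.0878466  0.071     ] ang x 4.7850503611988255
tote [ 0.64298119 -0.04597629  0.051     ] [ 0.41353221 -0.06506726  0.051     ] [ 0.5282567  -0.05552178  0.051     ] 0.23024181953835451 4.756257412889381
knob [0.6336464  0.03128656 0.1       ]
arm tip [ 0.60020989 -0.01788704  0.056     ]
sc handle [0.47329897 0.08631664 0.071     ] [0.55654116 0.09242213 0.071     ] [0.51492007 0.08936939 0.071     ]
sc knob top [0.64736899 0.02053057 0.104     ]
jar [0.38153987 0.05561892 0.055     ]
driver [ 0.67346287 -0.1437856   0.04      ]
socket [ 0.44571786 -0.21728061  0.05      ]
[[-9.09466738e-01  4.15776399e-01 -4.87788767e-04]
 [ 4.15776668e-01  9.09465748e-01 -1.34746283e-03]
 [-1.16616066e-04 -1.42828381e-03 -9.99998973e-01]]
```

send_rows --xyz '[[-28,-18,0],[-57,-35,0],[-85,-53,0],[-113,-71,0],[-142,-88,0],[-170,-106,0],[-198,-124,0],[-227,-142,0],[-255,-159,0],[-283,-177,0]]' --dr '[[0,0,0.09],[0,0,0.18],[0,0,0.27],[0,0,0.36],[0,0,0.45],[0,0,0.54],[0,0,0.63],[0,0,0.72],[0,0,0.8],[0,0,0.88]]' --jaw 60

```text
time: 0.98
position: [0.4546, 0.311, 0.2394]
tool_rot: [-1.917, -2.489, 0.0]
ft_force: [0.7, 0.1, -0.1]
grip_width: 0.692
grip_force: 0.0
```

```bash
cat >> h.py <<'E'
def goto(p,yang):
    "tool-frame shift (mm) and dr for TCP world p, tool pointing down, y axis at yang deg (mod 180)"
    s=get_state(); T=R.from_rotvec(s['tool_rot']); d=T.inv().apply(np.array(p)-s['position'])*1000
    a=np.radians(yang); y=np.array([np.cos(a),np.sin(a),0]); z=np.array([0,0,-1.]); out=[]
    for q in (y,-y):
        G=R.from_matrix(np.c_[np.cross(q,z),q,z]); out.append((T.inv()*G).as_rotvec())
    print('t',s['time'],'pos',s['position'].round(4),'F',s['ft_force'].round(1),'w',s['grip_width'],'g',s['grip_force'],'q',s['joint_positions'].round(2))
    print('shift',d.round(1)); [print('dr',o.round(3)) for o in out]
E
python3 - <<'E'
from h import *
import bench
print([ (k,getattr(bench,k)) for k in dir(bench) if 'nose' in k.lower()], [k for k in dir(bench) if k[0]!='_'])
goto([.638,.033,.21],-36)
E
```

```text
[('nose_length', 0.017)] ['MotionError', 'calibration', 'close_job', 'get_image', 'get_state', 'nose_length']
t 0.9833 pos [0.4546 0.311  0.2394] F [ 0.7  0.1 -0.1] w 0.6924154403164475 g 0.0 q [-0.84  0.11  0.21  1.71 -0.02  1.33 -0.37]
shift [-315.6  106.4   29.4]
dr [-0.    -0.     0.886]
dr [ 0.    -0.    -2.255]
```

send_rows --xyz '[[-35,12,3],[-70,24,6],[-105,36,10],[-140,47,13],[-175,59,16],[-210,71,20],[-245,83,23],[-280,95,26],[-316,106,29],[-316,106,29]]' --dr '[[0,0,0.1],[0,0,0.2],[0,0,0.3],[0,0,0.4],[0,0,0.5],[0,0,0.6],[0,0,0.7],[0,0,0.8],[0,0,0.886],[0,0,0.886]]'

```text
time: 1.82
position: [0.6403, 0.0245, 0.2096]
tool_rot: [2.8, 1.409, -0.004]
ft_force: [-1.1, -1.1, 0.7]
grip_width: 0.694
grip_force: 0.0
```

```bash
python3 - <<'E'
from h import *
s=get_state(); im=save('wrist','w1.png'); print(s['position'],s['tool_rot'].tolist(),s['qd'].max())
E
```

```text
[0.640275   0.02453056 0.20958257] [2.8002072143179437, 1.4092482632595045, -0.00396020706498645] 0.0405321142972912
```

View pics/w1.png

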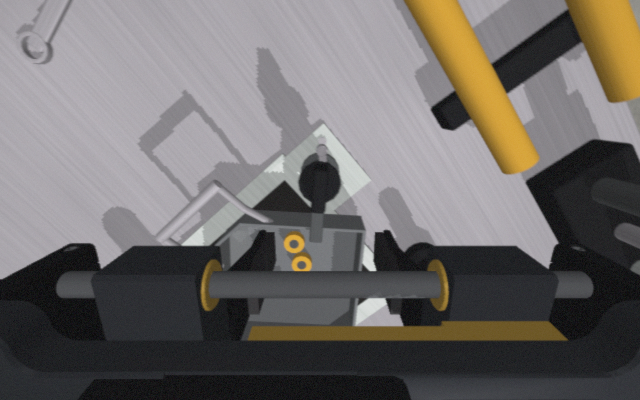

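The wrist view shows the knob disc centred near (320,180). The clamp arm runs from it down to about (316,238), almost along the image columns, and the handle bar runs from (165,240) to (215,184).

```bash
python3 - <<'E'
from h import *
s=get_state(); P=(s['position'],s['tool_rot'])
im=cv2.imread('pics/w1.png')[110:260,130:400]; cv2.imwrite('pics/c3.png',cv2.resize(im,None,fx=2.9,fy=2.9,interpolation=cv2.INTER_CUBIC))
c=ray('wrist',(320,180),.09,P); t=ray('wrist',(316,238),.06,P); print('knob',c,'tip',t,np.degrees(np.arctan2(*(t-c)[1::-1])))
a,b=ray('wrist',(165,240),.071,P),ray('wrist',(215,184),.071,P); print('handle ends',a,b)
goto([.638,.033,.21],-36)
E
```

```text
knob [0.64473877 0.04264273 0.09      ] tip [ 0.59771287 -0.01306909  0.06      ] -130.16743951904607
handle ends [0.47108649 0.08337381 0.071     ] [0.55510597 0.09747091 0.071     ]
t 1.8667 pos [0.6391 0.0286 0.2097] F [ 0.1 -0.2 -0. ] w 0.683875846021516 g 0.0 q [-0.49  0.34  0.51  1.54 -0.16  1.31 -0.6 ]
shift [ 2.9 -3.4 -0.3]
dr [ 0.002  0.004 -0.004]
dr [ 6.000e-03 -3.000e-03  3.137e+00]
```

View pics/c3.png

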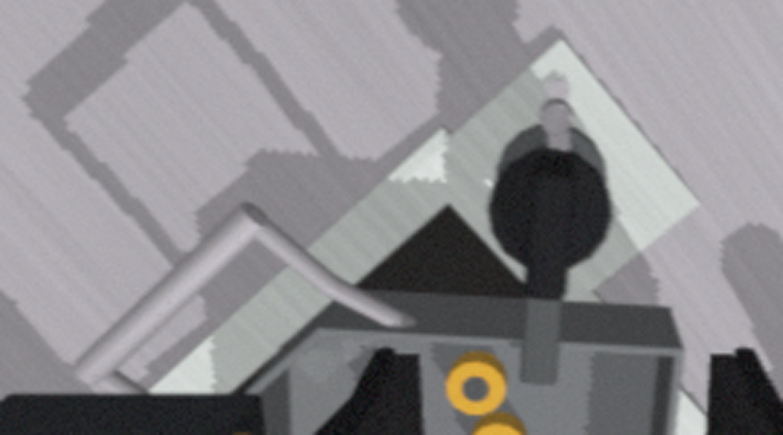

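```bash
python3 - <<'E'
from h import *
s=get_state(); im=save('wrist','w2.png'); P=(s['position'],s['tool_rot']); print(P[0])
def blob(im,P):
    g=im[140:216,280:370].max(2); n,l,st,c=cv2.connectedComponentsWithStats((g<32).astype(np.uint8))
    i=max(range(1,n),key=lambda k:st[k,4] ); print(st[i],c[i]+[280,140])
blob(im,P); blob(cv2.imread('pics/w1.png'),P)
s0=(np.array([0.640275,0.02453056,0.20958257]),np.array([2.8002072143179437,1.4092482632595045,-0.00396]))
print(ray('wrist',(319.7,182.4),.072,s0))
im=im[110:260,130:400,::-1]; cv2.imwrite('pics/c4.png',cv2.resize(im,None,fx=2.9,fy=2.9,interpolation=cv2.INTER_CUBIC))
E
```

```text
[0.6390604  0.02861581 0.20966891]
[36 25 16 11 98] [324.10204082 169.44897959]
[ 30  23  20  13 111] [319.21621622 167.81081081]
[0.64173358 0.03289136 0.072     ]
```

View pics/c4.png

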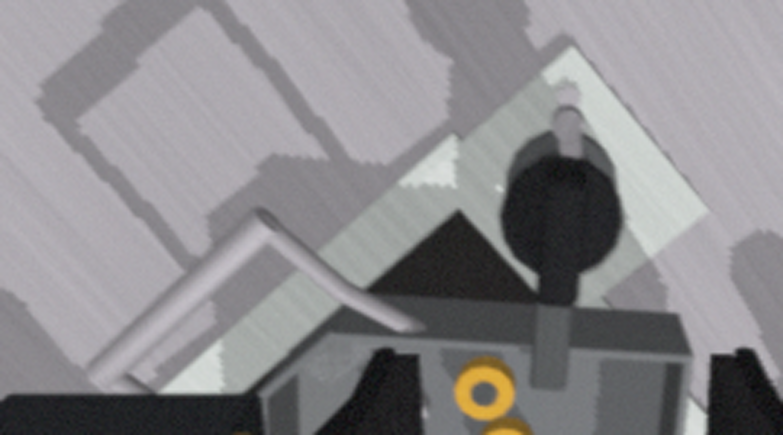

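Settled crop: disc centre at (561,215), arm tip at (549,386), and bar ends at (263,222) and (100,376).

```bash
python3 - <<'E'
from h import *
s=get_state(); P=(s['position'],s['tool_rot']); w=lambda x,y,z:ray('wrist',(130+x/2.9,110+y/2.9),z,P)
c=w(561,215,.072); t=w(549,386,.056); print(c,t,np.linalg.norm((t-c)[:2]),np.degrees(np.arctan2(*(t-c)[1::-1])))
print(w(263,222,.075),w(100,376,.075))
goto([.6415,.034,.128],-36)
E
```

```text
[0.64140023 0.0378141  0.072     ] [ 0.59525895 -0.01782948  0.056     ] 0.07228572696739186 -129.66651349646165
[0.55849527 0.09582987 0.075     ] [0.47268521 0.08732701 0.075     ]
t 1.9167 pos [0.6384 0.0323 0.2098] F [-0.3  1.1  0.9] w 0.6937559774547523 g 0.0 q [-0.49  0.34  0.51  1.54 -0.16  1.31 -0.6 ]
shift [ 3.3  1.5 81.8]
dr [-0.     0.002  0.001]
dr [-3.000e-03 -0.000e+00 -3.141e+00]
```

send_rows --xyz '[[3,2,10],[3,2,25],[3,2,40],[3,2,55],[3,2,70],[3,2,85],[3,2,95],[3,2,105],[3,2,112],[3,2,115]]' --dr '[[0,0,0.073],[0,0,0.073],[0,0,0.073],[0,0,0.073],[0,0,0.073],[0,0,0.073],[0,0,0.073],[0,0,0.073],[0,0,0.073],[0,0,0.073]]' --jaw 50

```text
time: 2.75
position: [0.6411, 0.0368, 0.0946]
tool_rot: [-2.845, -1.331, 0.002]
ft_force: [-0.0, 0.1, -0.4]
grip_width: 0.573
grip_force: 0.0
```

send_rows --xyz '[[0,0,0],[0,0,0],[0,0,0],[0,0,0],[0,0,0],[0,0,0],[0,0,0],[0,0,0],[0,0,0],[0,0,0]]' --dr '[[0,0,0],[0,0,0],[0,0,0],[0,0,0],[0,0,0],[0,0,0],[0,0,0],[0,0,0],[0,0,0],[0,0,0]]' --jaw 5 --grip_force 15

```text
time: 3.58
position: [0.6435, 0.0347, 0.0961]
tool_rot: [2.844, 1.326, 0.005]
ft_force: [5.0, -2.0, -2.3]
grip_width: 0.162
grip_force: 15.0
```

```bash
python3 - <<'E'
from h import *
goto([.6418,.034,.094],-40)
print(get_state()['torque'])
E
```

```text
t 3.5833 pos [0.6435 0.0347 0.0961] F [ 5.  -2.  -2.3] w 0.16177020057362332 g 14.983570128679276 q [-0.48  0.44  0.49  1.65 -0.22  1.11 -0.63]
shift [-1.7 -0.9  2.1]
dr [ 0.004 -0.002  0.   ]
dr [ 3.000e-03  7.000e-03 -3.141e+00]
[-0.51518351 -0.78027574 -0.08418182]
```

send_rows --xyz '[[0,0,0],[0,0,0],[0,0,0],[0,0,0],[0,0,0],[0,0,0],[0,0,0],[0,0,0],[0,0,0],[0,0,0]]' --dr '[[0,0,-0.08],[0,0,-0.16],[0,0,-0.25],[0,0,-0.34],[0,0,-0.43],[0,0,-0.52],[0,0,-0.61],[0,0,-0.7],[0,0,-0.8],[0,0,-0.9]]'

```text
time: 4.42
position: [0.6407, 0.0355, 0.096]
tool_rot: [-1.979, -2.438, 0.003]
ft_force: [-4.0, -0.8, 5.4]
grip_width: 0.159
grip_force: 15.0
```

send_rows --xyz '[[0,0,0],[0,0,0],[0,0,0],[0,0,0],[0,0,0],[0,0,0],[0,0,0],[0,0,0],[0,0,0],[0,0,0]]' --dr '[[0,0,-0.1],[0,0,-0.2],[0,0,-0.3],[0,0,-0.3],[0,0,-0.3],[0,0,-0.3],[0,0,-0.3],[0,0,-0.3],[0,0,-0.3],[0,0,-0.3]]'

```text
time: 5.25
position: [0.6398, 0.0351, 0.096]
tool_rot: [-1.598, -2.701, 0.004]
ft_force: [-5.8, -1.9, 6.3]
grip_width: 0.157
grip_force: 15.0
```

```bash
python3 - <<'E'
from h import *
goto([.6418,.034,.094],-40+69)
print(get_state()['torque'])
E
```

```text
t 5.25 pos [0.6398 0.0351 0.096 ] F [-5.8 -1.9  6.3] w 0.15666777941235036 g 14.997851997613907 q [-0.31  0.41  0.27  1.64 -0.12  1.11  0.49]
shift [-2.   1.2  2. ]
dr [-0.004 -0.001 -0.004]
dr [-2.000e-03  6.000e-03  3.138e+00]
[-0.29478254  1.33108496  0.02790434]
```

send_rows --xyz '[[0,0,0],[0,0,0],[0,0,0],[0,0,0],[0,0,-10],[0,0,-30],[0,0,-55],[0,0,-80],[0,0,-100],[0,0,-110]]' --dr '[[0,0,0],[0,0,0],[0,0,0],[0,0,0],[0,0,0],[0,0,0],[0,0,0],[0,0,0],[0,0,0],[0,0,0]]' --jaw 50

```text
time: 6.08
position: [0.6433, 0.0361, 0.2098]
tool_rot: [1.596, 2.701, 0.006]
ft_force: [0.0, 0.2, 0.7]
grip_width: 0.572
grip_force: 0.0
```

```bash
python3 - <<'E'
from h import *
goto([.516,.088,.180],94.8)
im=get_image('top')[165:275,260:395,::-1]; cv2.imwrite('pics/c5.png',cv2.resize(im,None,fx=4,fy=4,interpolation=cv2.INTER_CUBIC))
E
```

```text
t 6.0833 pos [0.6433 0.0361 0.2098] F [0.  0.2 0.7] w 0.5715898900064549 g 0.0 q [-0.33  0.32  0.29  1.52 -0.09  1.3   0.47]
shift [106.9 -86.7  29.1]
dr [ 0.004  0.005 -1.152]
dr [ 0.005 -0.004  1.99 ]
```

send_rows --xyz '[[11,-9,0],[22,-18,0],[33,-27,0],[44,-36,0],[55,-45,0],[66,-54,5],[77,-63,10],[88,-72,15],[98,-80,20],[107,-87,25]]' --dr '[[0,0,-0.12],[0,0,-0.24],[0,0,-0.36],[0,0,-0.48],[0,0,-0.6],[0,0,-0.72],[0,0,-0.84],[0,0,-0.96],[0,0,-1.07],[0,0,-1.152]]'

```text
time: 6.97
position: [0.5124, 0.0881, 0.1793]
tool_rot: [0.141, -3.137, 0.0]
ft_force: [0.1, -1.1, -0.5]
grip_width: 0.577
grip_force: 0.0
```

send_rows --xyz '[[0,0,0],[0,0,0],[0,0,0],[0,0,0],[0,0,0],[0,0,0],[0,0,0],[0,0,0],[0,0,0],[0,0,0]]' --dr '[[0,0,0],[0,0,0],[0,0,0],[0,0,0],[0,0,0],[0,0,0],[0,0,0],[0,0,0],[0,0,0],[0,0,0]]'

```text
time: 7.8
position: [0.5139, 0.0878, 0.1806]
tool_rot: [-0.132, 3.139, 0.0]
ft_force: [-0.1, 0.6, 0.4]
grip_width: 0.577
grip_force: 0.0
```

```bash
python3 - <<'E'
from h import *
goto([.516,.088,.069],94.8)
s=get_state();im=save('wrist','w3.png'); print(s['position'],s['tool_rot'].tolist(),np.abs(s['qd']).max())
E
```

```text
t 7.8 pos [0.5139 0.0878 0.1806] F [-0.1  0.6  0.4] w 0.5765817834062297 g 0.0 q [-0.34  0.09  0.12  1.85 -0.01  1.21  1.44]
shift [ -2.1  -0.  111.6]
dr [0. 0. 0.]
dr [-0.     0.    -3.141]
[0.51392314 0.08784902 0.18057631] [-0.13216646410542018, 3.1387309757990156, 9.165483955164291e-05] 0.002060191567236163
```

View pics/w3.png

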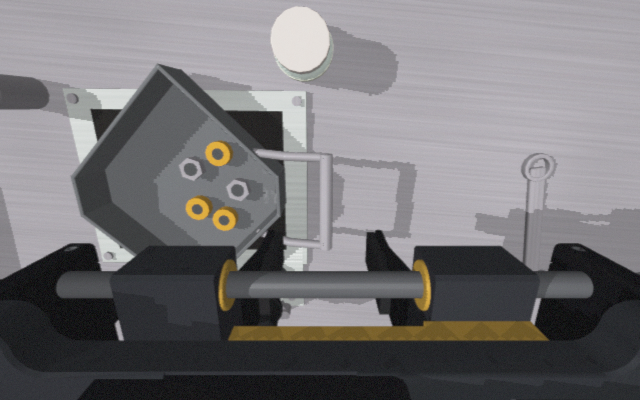

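The wrist view shows the bar upright from (326,156) to (326,245), well between the fingers in columns. The tote is still on the dock with all five parts in it.

```bash
python3 - <<'E'
from h import *
s=get_state(); P=(s['position'],s['tool_rot'])
a,b=ray('wrist',(326,156),.072,P),ray('wrist',(326,245),.072,P); print(a,b,(a+b)/2)
m=(a+b)/2; goto([m[0],m[1],.069],94.8)
E
```

```text
[0.47234393 0.08476321 0.072     ] [0.55686956 0.09210164 0.072     ] [0.51460674 0.08843243 0.072     ]
t 7.85 pos [0.5139 0.0879 0.1806] F [0.3 0.5 0.1] w 0.5737996855223338 g 0.0 q [-0.34  0.09  0.12  1.85 -0.01  1.21  1.44]
shift [ -0.8   0.5 111.6]
dr [0. 0. 0.]
dr [-0.     0.    -3.141]
```

View pics/c5.png

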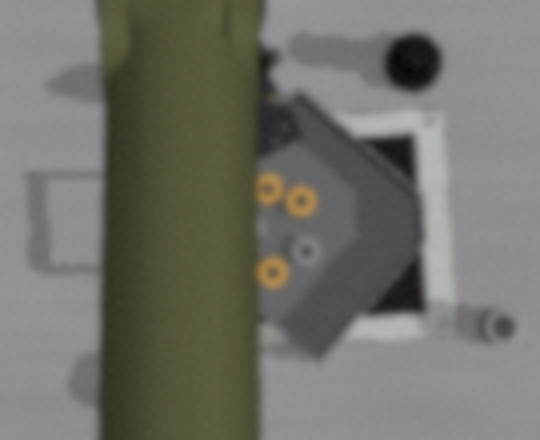

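send_rows --xyz '[[-1,0,12],[-1,0,28],[-1,0,44],[-1,0,60],[-1,0,74],[-1,0,86],[-1,0,96],[-1,0,104],[-1,0,109],[-1,0,112]]' --dr '[[0,0,0],[0,0,0],[0,0,0],[0,0,0],[0,0,0],[0,0,0],[0,0,0],[0,0,0],[0,0,0],[0,0,0]]'

```text
time: 8.68
position: [0.5148, 0.0879, 0.0679]
tool_rot: [0.132, -3.138, 0.0]
ft_force: [0.2, 0.5, -0.6]
grip_width: 0.576
grip_force: 0.0
```

send_rows --xyz '[[0,0,0],[0,0,0],[0,0,0],[0,0,0],[0,0,0],[0,0,0],[0,0,0],[0,0,0],[0,0,0],[0,0,0]]' --dr '[[0,0,0],[0,0,0],[0,0,0],[0,0,0],[0,0,0],[0,0,0],[0,0,0],[0,0,0],[0,0,0],[0,0,0]]' --jaw 0 --grip_force 30

```text
time: 9.52
position: [0.515, 0.0882, 0.0688]
tool_rot: [-0.132, 3.138, 0.001]
ft_force: [0.0, 0.8, 1.8]
grip_width: 0.124
grip_force: 30.0
```

```bash
python3 - <<'E'
from h import *
goto([.5146,.0884,.069],94.8)
for d in range(3,34,3):
    t=np.radians(d); y,z=245*np.cos(t)-65*np.sin(t)-245, 65*np.cos(t)+245*np.sin(t)-65; print(d,round(y),round(z))
E
```

```text
t 9.5167 pos [0.515  0.0882 0.0688] F [0.  0.8 1.8] w 0.12355370263305845 g 29.989588223397732 q [-0.33  0.21  0.12  1.96 -0.03  0.98  1.46]
shift [ 0.4  0.2 -0.2]
dr [0.    0.    0.001]
dr [-1.000e-03  1.000e-03 -3.141e+00]
3 -4 13
6 -8 25
9 -13 38
12 -19 50
15 -25 61
18 -32 73
21 -40 83
24 -48 94
27 -56 104
30 -65 114
33 -75 123
```

send_rows --xyz '[[0,-1,-4],[0,-2,-8],[0,-4,-13],[0,-5,-17],[0,-7,-21],[0,-8,-25],[0,-10,-29],[0,-11,-34],[0,-13,-38],[0,-15,-42]]' --dr '[[0,0,0],[0,0,0],[0,0,0],[0,0,0],[0,0,0],[0,0,0],[0,0,0],[0,0,0],[0,0,0],[0,0,0]]'

```text
time: 10.35
position: [0.5162, 0.0728, 0.1111]
tool_rot: [-0.132, 3.139, 0.0]
ft_force: [0.4, 0.3, -4.3]
grip_width: 0.125
grip_force: 30.0
```

```bash
python3 - <<'E'
from h import *
goto([.515,.088,.069],94.8); print(get_state()['torque'])
a=get_image('scene')[120:265,195:385,::-1]; cv2.imwrite('pics/c6.png',cv2.resize(a,None,fx=4,fy=4,interpolation=cv2.INTER_CUBIC))
E
```

```text
t 10.35 pos [0.5162 0.0728 0.1111] F [ 0.4  0.3 -4.3] w 0.12478761127849246 g 29.999382197856903 q [-0.31  0.15  0.13  1.93 -0.02  1.06  1.48]
shift [-0.1 15.2 42.1]
dr [0. 0. 0.]
dr [-0.     0.    -3.141]
[ 0.31624326  0.04245509 -0.030069  ]
```

View pics/c6.png

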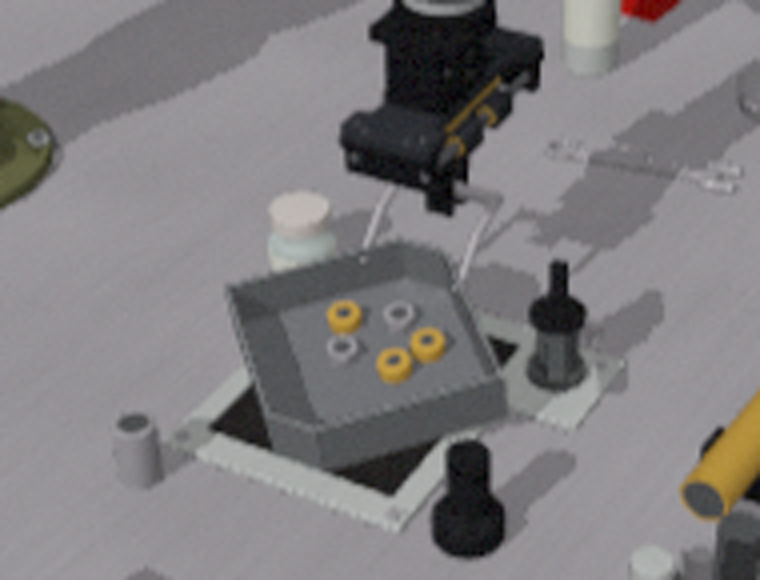

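The tote is tilted about 10°, pivoting on its corner, with the parts still in place. The clamp arm has swung clear, so I'll keep raising it.

send_rows --xyz '[[0,-2,-4],[0,-4,-8],[0,-6,-12],[0,-8,-16],[0,-10,-20],[0,-13,-24],[0,-15,-27],[0,-17,-31],[0,-20,-35],[0,-22,-38]]' --dr '[[0,0,0],[0,0,0],[0,0,0],[0,0,0],[0,0,0],[0,0,0],[0,0,0],[0,0,0],[0,0,0],[0,0,0]]'

```text
time: 11.23
position: [0.5182, 0.0506, 0.1491]
tool_rot: [-0.132, 3.138, -0.0]
ft_force: [-0.6, -0.6, -2.5]
grip_width: 0.124
grip_force: 30.0
```

send_rows --xyz '[[0,-2,-4],[0,-5,-7],[0,-8,-11],[0,-11,-14],[0,-13,-18],[0,-16,-21],[0,-19,-24],[0,-22,-28],[0,-25,-31],[0,-28,-34]]' --dr '[[0,0,0],[0,0,0],[0,0,0],[0,0,0],[0,0,0],[0,0,0],[0,0,0],[0,0,0],[0,0,0],[0,0,0]]'

```text
time: 12.07
position: [0.5205, 0.0231, 0.1831]
tool_rot: [-0.132, 3.138, 0.001]
ft_force: [0.0, 1.3, -0.9]
grip_width: 0.128
grip_force: 30.0
```

send_rows --xyz '[[0,0,0],[0,0,0],[0,0,0],[0,0,0],[0,0,0],[0,0,0],[0,0,0],[0,0,0],[0,0,0],[0,0,0]]' --dr '[[0,0,0],[0,0,0],[0,0,0],[0,0,0],[0,0,0],[0,0,0],[0,0,0],[0,0,0],[0,0,0],[0,0,0]]'

```text
time: 12.9
position: [0.5203, 0.0232, 0.1826]
tool_rot: [-0.132, 3.139, 0.0]
ft_force: [-0.1, 2.2, -0.8]
grip_width: 0.129
grip_force: 30.0
```

```bash
python3 - <<'E'
from h import *
goto([.52,.0235,.183],94.8)
a=get_image('scene')[120:265,195:385,::-1]; cv2.imwrite('pics/c7.png',cv2.resize(a,None,fx=4,fy=4,interpolation=cv2.INTER_CUBIC))
E
```

```text
t 12.9 pos [0.5203 0.0232 0.1826] F [-0.1  2.2 -0.8] w 0.12906792871090747 g 29.998845756053925 q [-0.26  0.08  0.18  1.85 -0.02  1.21  1.57]
shift [ 0.3  0.3 -0.4]
dr [0.    0.    0.001]
dr [-0.     0.    -3.141]
```

View pics/c7.png

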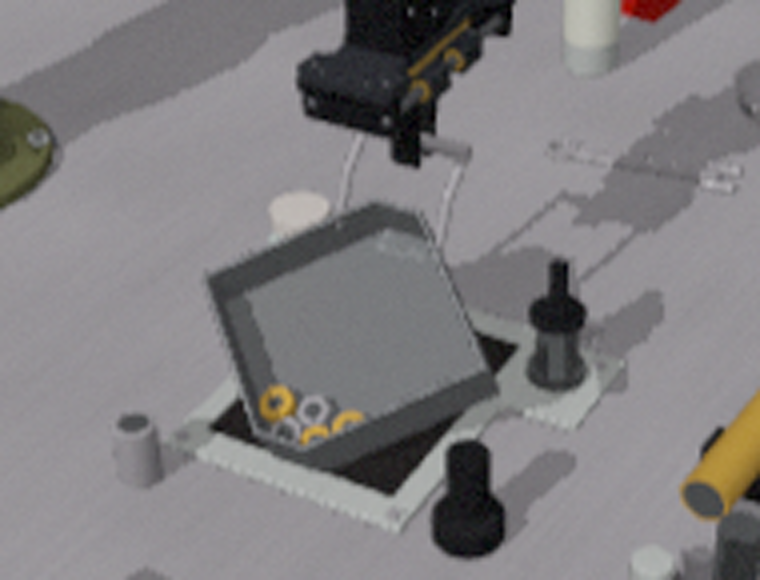

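The scene view shows the tote tilted about 30° in the gripper with its corner on the mat. All five parts are gathered in that corner, nothing touches the tote, and the forces are steady. I'm handing it in.

```bash
python3 -c "
from bench import *
print(close_job())"
```

```text
the job is handed in; nothing more can be done
None
```

The job is handed in: the clamp knob was turned about 1.2 rad and its arm swung clear. The gripper is holding the tote by its bar handle at about 30 degrees, with all five parts in the low corner and no sign that anything else was moved; the judging result was not shown.

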